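# Shim the rocking bench scale

### The arm

A 6-joint arm with a two-finger parallel gripper is mounted at the origin on the work surface. World frame = base frame: x ahead of the robot, y to its left, z up, the work surface at z = 0. Lengths are in m, angles in rad, forces in N, time in s.
With the tool pointing down it reaches from about 0.3 to 0.875 m from the base axis. Payload 6.4 kg.
Tool frame: the origin (TCP) lies at the centre of the arm's flange, where the gripper is bolted on; the fingertips stand 173 mm ahead of it and the grasp point (between the pads) lies 155 mm ahead of it (ctrl.pinch_z is the distance from the TCP to the grasp point, in m); z points along the fingers, y is the direction in which the jaws open and shut (so a half turn about z gives the same grasp; the last joint's range is limited). The gripper opens to 85 mm and grips with 20 to 120 N. Pads are 22 mm wide; open, the fingers measure 114 mm over their backs; the gripper's body (76 mm by 85 mm) begins 54 mm behind the grasp point. The pads swing forward as they close: fully open they stand 13 mm farther back than shut.
Start: joints at [1.035, 0.181, 1.607, -0, 1.354, -0.206], TCP at [0.186, 0.544, 0.405] pointing down, gripper open.
Joint ranges: [-2.99, 2.99], [-0.89, 2.07], [0.3, 2.58], [-1.14, 4.28], [0, 2.63], [-3.12, 3.12]. Speed limits (rad/s): [2.57, 2.57, 3.01, 3.14, 3.14, 3.14].

### API

Orientations are given as a unit quaternion [w, x, y, z].
In Python, from bench import ctrl gives the robot as it stands.
- The arm moves only by the tool drive_tool, never from a script. Its argument "commands" is a list that holds one entry, the list of rows, each a list of 7 numbers: the shift along the tool's x, y, z in units of 50 mm (1.0 is 50 mm), then the turn, a rotation vector about the tool's x, y, z in units of 8 degrees (1.0 is 8 degrees), then the closure in counts, from 0 (fully open) to 255 (shut). A call has 1 to 10 rows; each row shifts and turns the commanded pose from where the row before left it, along the tool's axes as they then stand; what a row does not reach is not made up. A row lasts 1/10 s, in which the tool goes at most 50 mm and 8.59 degrees, less where a joint would pass 70% of its speed; a pose out of reach is approached as far as the arm can. A call is refused whole if a number of a shift passes 1 or a number of a turn 1, either way. A call with a gripper value outside its range is refused whole. The fingers move at their own pace and stop on an object; the grip force is fixed at half the most. Time passes only in rows, so rows that do not move let the fingers close. It gives the time, the measured TCP pose, the force and the opening at its end, in the units of the state.
- ctrl.get_obs(): the state, without advancing time (a new reading comes with each control period).
- ctrl.camera(name): name is "scene" or "top" or "wrist"; returns a dict with "pixels" (420x560x3 uint8, red, green, blue), "depth" (420x560 float32, m along the optical axis (not along the pixel's ray), 0 where there is no reading), "intrinsics" (3x3 intrinsics, pixels), "R" (3x3) and "t" (3): a world point X has camera coordinates R X + t; the wrist camera has in their place "tool_from_camera" (4x4, takes a point from camera to tool coordinates, whose origin is the TCP and whose axes are the flange's). Camera axes: x right, y down, z forward; pixel columns grow to the right and rows downward; lengths in m; the calibration is good to about 2 mm. A picture is of the moment at which its call begins: read the wrist's pose just before it.
- ctrl.hand_in(): hands the job in, once; it reports no verdict.
The state is a dict: "time_s": time; "q": joint angles; "dq": joint speeds; "joint_efforts": joint torques, N m; "eef_pos": TCP position; "eef_rot": TCP orientation; "wrist_force": force on the tool from outside, world axes, zero at the start; "torque": the same for the moment, N m; "opening": opening from 0.0 (shut) to 1.0 (fully open).
Only numpy, scipy, OpenCV 4.12 (cv2) and the standard library are available. Lean on these libraries where they do the work, as an engineer would, in place of code of your own. Each camera call takes 0.05 s, during which the arm holds its last target. There are 200 camera calls.

### The job

The bench scale rocks because its far-left foot has lost its rubber pad. With the fingertips, and without picking anything up, push the wooden wedge flat along the bench, thin end first, under that short foot until the scale stands level and stops rocking. Then press down gently on the platform's corner beside that foot to check that it no longer gives, take the hand away, and leave the other things on the bench where they are.

Things in the scene. Friction and masses are not known exactly. Their poses are not given: they have to be found in the camera images.
- scale (a joint): Rocking angle (rad) of the scale about the line through its two good feet next to the short one. 0 = level, all rocking gone (a hard stop, it cannot go past); -0.040 = tipped down onto the short foot, where its own weight (3 to 6 N at the foot) keeps it until the wedge lifts it. The scale stays in its place and cannot be shoved along.
- scale_centre (a point): Point on the bench under the middle of a low platform scale: grey base, bright steel platform 220 x 240 mm with its top 85 mm above the bench, four feet on lugs sticking out at the corners, 260 mm (scale x) by 280 mm (scale y) apart. Scale axes: +x to its far side away from the robot, +y to its left, z up.
- short_foot (a point): Lowest point of the short foot, at scale x +130, y +140 mm (far-left corner): a bare steel ball of 14 mm radius under a lug whose underside is 38 mm above the bench when level. It hangs 1.4 mm above the bench when the scale is tipped, 9 mm when level. The other three feet have black rubber discs.
- platform_corner (a point): Spot to press on the top of the platform near the short foot: 35 mm in from the platform's far and left edges, 85 mm above the bench when level (about 5 mm lower when tipped).
- wedge: Loose pale-wood wedge, 120 x 50 mm, 90 g, flat on the bench left of the scale. Origin: centre of its underside; +x to the thin end (2 mm), -x to the thick end (upright face 24 mm high); even slope. Starts thin end to the short foot, 40 to 100 mm short, a little off line. Scale level: ball about 40 mm from the thin end. Push 4 to 10 N, then a sharp rise. Stays when let go.
- offcut: Flat pale-wood offcut 100 x 45 x 22 mm, same thickness all over, lying beside the wedge on the robot's side; not used. Origin at the centre of its underside, length along its x.
- tape: Roll of yellow tape lying flat, 90 mm across, 45 mm high, on the far side of the wedge's path; not used. Origin at the centre of its underside.
- screwdriver: Screwdriver lying beyond the scale; not used.
- wrench: Wrench lying near the robot on the left; not used.
- jar: Screw-top jar, 72 mm across, 90 mm high, standing on the left; not used. Origin at its underside.
- can: Bare metal can, 64 mm across, 170 mm high, standing on the left; not used. Origin at its underside.
- glue: White bottle, 60 mm across, 160 mm high, standing on the far left; not used. Origin at its underside.

How it is judged:
On the way, in this order (a step that is already met when the one before it is completed fails the run):
1. the wedge is under the short foot and the scale has come up level (value of joint scale above -0.006 rad and contact force between wedge and scale above 1 N), for 0.2 s.
2. the fingertips press the platform's corner with at least 3 N and the scale stays level (contact force between the fingers and scale above 3 N and horizontal distance between the grasp point and platform_corner below 0.06 m and value of joint scale above -0.007 rad), for 0.1 s.
At the end, for the whole second after the job is handed in: The scale is level to within 0.006 rad, its short foot bears on the wedge (more than 1 N), and the wedge lies flat and at rest on the bench under that foot (all of step 1 and horizontal distance between wedge and short_foot below 0.045 m and height (world z) of wedge below 0.004 m and angle between wedge's own z axis and vertical below 0.05 rad and linear speed of wedge below 0.01 m/s); the robot touches nothing.
It fails at once if the wedge is lifted or tipped up (height (world z) of wedge above 0.012 m or angle between wedge's own z axis and vertical above 0.2 rad).
It fails at once if the scale is struck or pressed hard (over 45 N) (contact force between any of the fingers, the arm and scale above 45 N).
It fails at once if another thing on the bench is moved by more than 20 mm (distance of any of offcut, tape, screwdriver, wrench, jar, can, glue from where it was at the start of the episode above 0.02 m).
It also fails if it takes over 54 s, if anything falls off the work surface, if the arm or the gripper's body presses on something with over 40 N, if the wrist force passes 120 N, or if a joint passes its speed limit or range.

## Working session

There is one attempt and no reset: what is moved stays moved. The work goes in short steps, Python scripts to look and compute and a tool call to move; the robot and the scene stay as the last step left them, time stands still between calls to the robot, and variables do not carry over. Pictures are saved under pics/ and viewed, about 8 in all and at most 12, crops included, and the job is handed in when it is done.

Besides the shell and the picture viewer there is one more tool, called after "Request:" as name(argument=value, ...), one argument or row to a line, values as JSON. drive_tool: Moves the arm, as the interface text tells. Its arguments: {"type":"object","properties":{"commands":{"type":"array","items":{"type":"array","items":{"type":"array","items":{"type":"number"}}}}},"required":["commands"]}

```bash
mkdir -p pics
cat > h.py <<'E'
import numpy as np, cv2
from bench import ctrl
def cloud(c):
    K=c["intrinsics"];d=c["depth"];v,u=np.mgrid[:d.shape[0],:d.shape[1]]
    P=np.stack([(u-K[0,2])/K[0,0]*d,(v-K[1,2])/K[1,1]*d,d],-1)
    W=(P-c["t"])@c["R"]   # R^T (P-t)
    W[d==0]=np.nan
    return W
E
python3 - <<'E'
from h import *
for n in("top","scene"):
    c=ctrl.camera(n); cv2.imwrite(f"pics/{n}0.png",c["pixels"][...,::-1]); np.savez(f"{n}0.npz",**c)
    print(n,c["t"],(-c["R"].T@c["t"]),c["R"][2])
o=ctrl.get_obs(); print({k:np.round(v,3) for k,v in o.items()})
E
```

```text
top [0.05288211 0.51529249 1.48996092] [0.40546784 0.02911273 1.52415704] [ 0.07366397  0.00559477 -0.99726743]
scene [ 0.16672969 -0.31127616  1.57581301] [1.25024747 0.4071337  0.93755089] [-0.61751753 -0.29696315 -0.728344  ]
{'time_s': np.float64(0.1), 'q': array([ 1.035,  0.181,  1.608,  0.   ,  1.354, -0.206]), 'dq': array([ 0.001, -0.003, -0.003, -0.   ,  0.002, -0.002]), 'joint_efforts': array([ 1.0000e-03, -4.4588e+01, -3.5224e+01, -0.0000e+00,  4.0000e-03,
        0.0000e+00]), 'eef_pos': array([0.186, 0.544, 0.404]), 'eef_rot': array([-0.   ,  0.164,  0.986, -0.001]), 'wrist_force': array([-0.233, -0.344,  0.068]), 'torque': array([ 0.017, -0.035, -0.049]), 'opening': np.float64(0.997)}
```

View pics/top0.png

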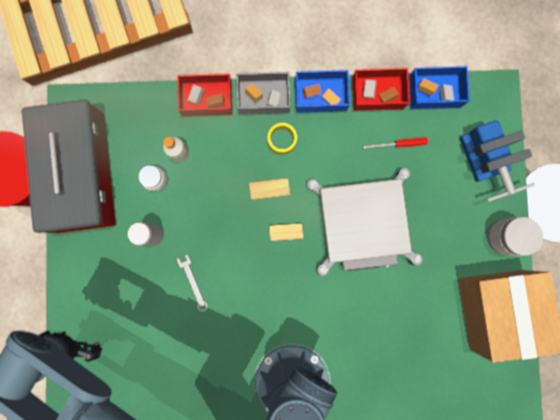

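View pics/scene0.png

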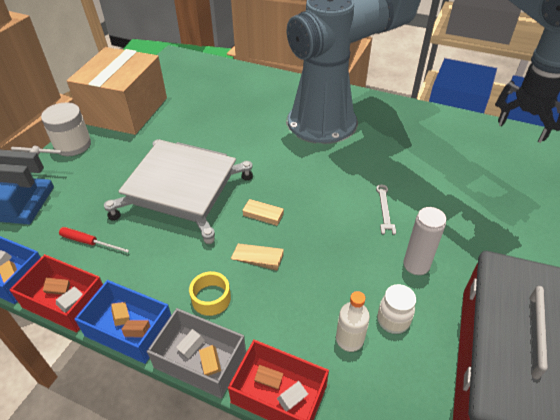

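The top view shows the wedge at about (269,188), the offcut at (286,232), the short foot at (314,185) and the tape at (282,138). The jar, can and glue are well to the left. Next I measure them.

Run:
```python
from h import *
c=dict(np.load("top0.npz"));W=cloud(c);hsv=cv2.cvtColor(c["pixels"],cv2.COLOR_RGB2HSV)
def rect(m,name):
    P=W[m];P=P[~np.isnan(P[:,0])]
    r=cv2.minAreaRect(P[:,:2].astype(np.float32)*1000);print(name,len(P),np.round(r[0]),np.round(r[1]),round(r[2],1),"med z",np.round(np.nanmedian(P[:,2])*1000,1));return P,r
v,u=np.mgrid[:420,:560]
wood=(hsv[...,0]>8)&(hsv[...,0]<32)&(hsv[...,1]>50)&(hsv[...,2]>130)
w=wood&(u>240)&(u<298)&(v>172)&(v<205)
P,r=rect(w,"wedge");print(np.round(cv2.boxPoints(r)))
A=np.c_[P[:,:2]-P[:,:2].mean(0),np.ones(len(P))];g=np.linalg.lstsq(A,P[:,2],rcond=None)[0];print("slope",g,"up dir",np.degrees(np.arctan2(g[1],g[0])))
P,r=rect(wood&(u>262)&(u<308)&(v>218)&(v<245),"offcut");print(np.round(cv2.boxPoints(r)))
rect((hsv[...,0]>22)&(hsv[...,0]<36)&(hsv[...,1]>130)&(u>260)&(u<302)&(v>118)&(v<158),"tape")
pl=(W[...,2]>.07)&(W[...,2]<.1)&(u>315)&(u<418)&(v>172)&(v<268)
pl=cv2.morphologyEx(pl.astype(np.uint8),cv2.MORPH_OPEN,np.ones((13,13)))>0
P,r=rect(pl,"platform");print(np.round(cv2.boxPoints(r)))
for n,(a,b) in dict(foot=(314,185),farR=(403,174),nearL=(323,268),nearR=(417,260)).items():
    Q=W[b-7:b+8,a-7:a+8].reshape(-1,3);Q=Q[(Q[:,2]>.025)&(Q[:,2]<.07)];print(n,np.round(Q.mean(0)*1000),len(Q))
for n,(a,b) in dict(jar=(151,177),can=(140,233),glue=(174,146)).items(): print(n,np.round(W[b,a]*1000))
print("bench z",np.nanmedian(W[290:300,330:380,2]))
```

```text
wedge 672 [592.  49.] [ 55. 123.] 6.0 med z 13.2
[[558. 107.]
 [571. -14.]
 [626.  -9.]
 [613. 113.]]
slope [0.01975135 0.16632261 0.01310113] up dir 83.22765784618171
offcut 511 [455.   1.] [ 47. 103.] 2.2 med z 22.6
[[429.  52.]
 [433. -51.]
 [480. -49.]
 [476.  54.]]
tape 371 [743.   6.] [91. 89.] 89.2 med z 42.4
platform 5817 [ 480. -231.] [222. 240.] 4.4 med z 86.1
[[ 360. -120.]
 [ 379. -360.]
 [ 600. -343.]
 [ 581. -103.]]
foot [592. -88.  43.] 136
farR [ 618. -357.   50.] 118
nearL [ 343. -108.   50.] 127
nearR [ 364. -379.   57.] 118
jar [625. 395.  90.]
can [458. 405. 174.]
glue [707. 317. 131.]
bench z 0.0012068191002517976
```

Request:
drive_tool(
  commands=[
    [[0,0,0,0,0,0.9,180],[0,0,0,0,0,0.9,180],[0,0,0,0,0,0.9,180],[0,0,0,0,0,0.9,180],[0,0,0,0,0,0.9,180],[0,0,0,0,0,0.9,180],[0,0,0,0,0,0.9,180],[0,0,0,0,0,0.9,180],[0,0,0,0,0,0.9,180],[0,0,0,0,0,0,180]],
  ],
)

```text
time_s: 1.1
eef_pos: [0.1861, 0.5439, 0.4042]
eef_rot: [0.0, 0.668, 0.745, -0.0]
wrist_force: [-0.2, 0.4, 0.8]
opening: 0.293
```

Request:
drive_tool(
  commands=[
    [[-0.68,0.54,0,0,0,0,180],[-0.68,0.54,0,0,0,0,180],[-0.68,0.54,0,0,0,0,180],[-0.68,0.54,0,0,0,0,180],[-0.68,0.54,0,0,0,0,180],[-0.68,0.54,0,0,0,0,180],[-0.68,0.54,0,0,0,0,180],[-0.68,0.54,0,0,0,0,180],[-0.68,0.54,0,0,0,0,180],[-0.68,0.54,0,0,0,0,180]],
  ],
)

```text
time_s: 2.1
eef_pos: [0.4928, 0.2342, 0.4046]
eef_rot: [-0.0, 0.666, 0.746, -0.0]
wrist_force: [0.2, 0.0, 0.3]
opening: 0.294
```

Request:
drive_tool(
  commands=[
    [[-0.68,0.53,0,0,0,0,180],[-0.68,0.53,0,0,0,0,180],[-0.68,0.53,0,0,0,0,180],[0,0,0.8,0,0,0,180],[0,0,0.8,0,0,0,180],[0,0,0.8,0,0,0,180],[0,0,0.8,0,0,0,180],[0,0,0,0,0,0,180],[0,0,0,0,0,0,180]],
  ],
)

```text
time_s: 3.0
eef_pos: [0.5821, 0.1431, 0.2446]
eef_rot: [-0.001, 0.666, 0.746, -0.001]
wrist_force: [1.0, -0.4, 1.0]
opening: 0.293
```

Run:
```python
from h import *
o=ctrl.get_obs();print(o["eef_pos"],o["eef_rot"],o["time_s"])
c=ctrl.camera("wrist");print(c["tool_from_camera"].round(3));cv2.imwrite("pics/w1.png",c["pixels"][...,::-1])
```

```text
[0.58205294 0.14310911 0.24462852] [-6.16035206e-04  6.66424242e-01  7.45572256e-01 -6.00581689e-04] 3.0
[[ 0.001 -0.957 -0.29   0.074]
 [ 1.     0.001 -0.     0.   ]
 [ 0.    -0.29   0.957  0.03 ]
 [ 0.     0.     0.     1.   ]]
```

View pics/w1.png

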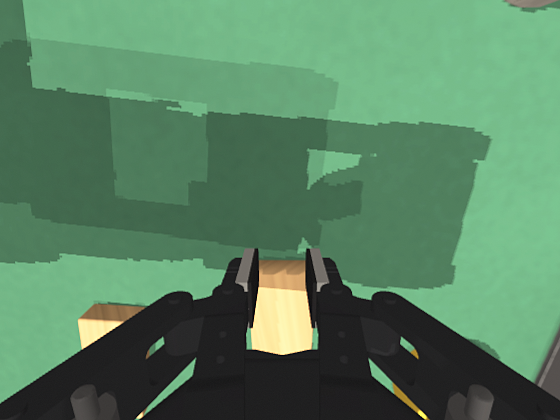

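The wrist view shows the wedge's thick end at about (283,270), centred between the fingers. I'll lower the fingertips behind it.

Request:
drive_tool(
  commands=[
    [[0,0,0.4,0,0,0,180],[0,0,0.4,0,0,0,180],[0,0,0.4,0,0,0,180],[0,0,0.13,0,0,0,180],[0,0,0,0,0,0,180],[-0.2,0,0,0,0,0,180],[-0.1,0,0,0,0,0,180],[0,0,0,0,0,0,180]],
  ],
)

```text
time_s: 3.85
eef_pos: [0.5846, 0.1271, 0.1795]
eef_rot: [0.001, 0.668, 0.745, 0.001]
wrist_force: [0.4, 0.2, 0.5]
opening: 0.293
```

Request:
drive_tool(
  commands=[
    [[-0.1,0,0,0,0,0,180],[-0.1,0,0,0,0,0,180],[-0.1,-0.01,0,0,0,0,180],[-0.1,-0.01,0,0,0,0,180],[-0.1,-0.01,0,0,0,0,180],[-0.1,-0.01,0,0,0,0,180],[-0.1,-0.01,0,0,0,0,180],[-0.1,-0.01,0,0,0,0,180],[-0.1,-0.01,0,0,0,0,180]],
  ],
)

```text
time_s: 4.75
eef_pos: [0.5852, 0.0826, 0.1782]
eef_rot: [-0.0, 0.667, 0.745, -0.0]
wrist_force: [-0.8, 0.9, 0.8]
opening: 0.293
```

```bash
cat >> h.py <<'E'
def wedge():
    c=ctrl.camera("top");W=cloud(c);hsv=cv2.cvtColor(c["pixels"],cv2.COLOR_RGB2HSV)
    m=(hsv[...,0]>8)&(hsv[...,0]<32)&(hsv[...,1]>50)&(hsv[...,2]>130)&(W[...,0]>.53)&(W[...,0]<.66)&(W[...,1]<.12)&(W[...,1]>-.12)&(W[...,2]<.03)
    P=W[m].astype(np.float32)*1000;r=cv2.minAreaRect(P[:,:2]);print(len(P),r);print(np.round(cv2.boxPoints(r)))
    lo=np.polyfit(P[:,1],P[:,0],1);print("line x at y=-81:",np.polyval(lo,-81),"heading slope",lo[0])
    return c
def crop(c,name,a,s=6): 
    y0,y1,x0,x1=a;cv2.imwrite(name,cv2.resize(c["pixels"][y0:y1,x0:x1,::-1],None,fx=s,fy=s,interpolation=2))
E
python3 - <<'E'
from h import *
c=wedge();crop(c,"pics/t2.png",(130,260,230,350),5)
E
```

```text
Traceback (most recent call last):
  File "h.py", line 12, in wedge
    P=W[m].astype(np.float32)*1000;r=cv2.minAreaRect(P[:,:2]);print(len(P),r);print(np.round(cv2.boxPoints(r)))
                                     ~~~~~~~~~~~~~~~^^^^^^^^^
cv2.error: OpenCV(4.12.0) /io/opencv/modules/imgproc/src/convhull.cpp:143: error: (-215:Assertion failed) total >= 0 && (depth == CV_32F || depth == CV_32S) in function 'convexHull'
```

```bash
sed -i 's/def wedge():/def wedge(n="scene"):/; s/ctrl.camera("top");W/ctrl.camera(n);W/' h.py
python3 - <<'E'
from h import *
c=wedge();crop(c,"pics/s2.png",(150,310,170,340),4)
E
```

```text
Traceback (most recent call last):
  File "h.py", line 12, in wedge
    P=W[m].astype(np.float32)*1000;r=cv2.minAreaRect(P[:,:2]);print(len(P),r);print(np.round(cv2.boxPoints(r)))
                                     ~~~~~~~~~~~~~~~^^^^^^^^^
cv2.error: OpenCV(4.12.0) /io/opencv/modules/imgproc/src/convhull.cpp:143: error: (-215:Assertion failed) total >= 0 && (depth == CV_32F || depth == CV_32S) in function 'convexHull'
```

Run:
```python
from h import *
c=ctrl.camera("scene");crop(c,"pics/s2.png",(150,310,170,340),4);np.savez("s2.npz",**c)
W=cloud(c);hsv=cv2.cvtColor(c["pixels"],cv2.COLOR_RGB2HSV)
for a in((250,255),(240,255),(230,250)):print(a,W[a[1],a[0]],hsv[a[1],a[0]])
```

```text
(250, 255) [0.60530797 0.03938143 0.01747159] [ 15 119 206]
(240, 255) [0.61333405 0.01605722 0.01492652] [ 23  90 247]
(230, 250) [ 0.6034229  -0.01743713  0.0065673 ] [ 24  77 247]
```

View pics/s2.png

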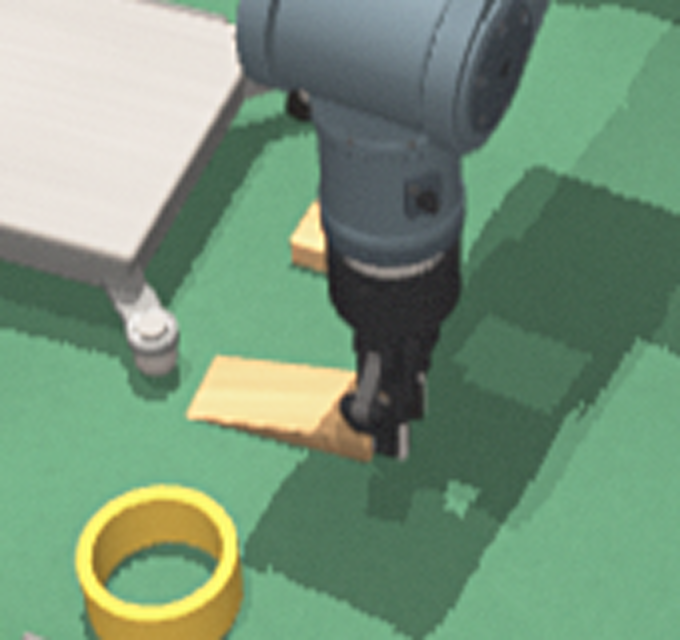

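The wedge is moving with the fingers, its thin end at crop x≈190–215. The short foot is at crop (155,350), roughly on its line. I'll measure the line from this same picture.

```bash
sed -i 's/r=cv2.minAreaRect(P\[:,:2\])/r=cv2.minAreaRect(P[:,:2].copy())/; s/c=ctrl.camera(n);W/c=c or ctrl.camera(n);W/; s/def wedge(n="scene")/def wedge(n="scene",c=None)/' h.py
python3 - <<'E'
from h import *
c=dict(np.load("s2.npz"));wedge(c=c)
W=cloud(c);v,u=np.mgrid[:420,:560]
m=(u>198)&(u<216)&(v>222)&(v<246)&(W[...,2]>.036)&(W[...,2]<.07)
P=W[m]*1000;print(len(P),P.mean(0),P.min(0),P.max(0))
m=(u>200)&(u<217)&(v>236)&(v<246)&(W[...,2]>.012)&(W[...,2]<.034)
P=W[m]*1000;print("ball side",len(P),P.mean(0),P.min(0),P.max(0))
E
```

```text
683 ((590.2935791015625, 9.817413330078125), (55.50532531738281, 120.5572280883789), 6.935986042022705)
[[555.  66.]
 [570. -53.]
 [625. -47.]
 [611.  73.]]
line x at y=-81: 593.3648102685719 heading slope 0.031388038285664346
167 [593.20069035 -86.35963455  40.74644948] [ 571.55082501 -116.62649996   36.17369233] [613.26209674 -65.43241444  47.6624464 ]
ball side 45 [604.72224873 -75.42056953  21.02819249] [590.3234034  -88.27034369  12.69939338] [611.81926898 -66.09447426  32.72126102]
```

Request:
drive_tool(
  commands=[
    [[-0.1,-0.005,0,0,0,0,180],[-0.1,-0.005,0,0,0,0,180],[-0.1,-0.005,0,0,0,0,180],[-0.1,-0.005,0,0,0,0,180],[-0.1,-0.005,0,0,0,0,180],[-0.1,-0.005,0,0,0,0,180],[-0.1,-0.005,0,0,0,0,180],[-0.1,0,0,0,0,0,180],[-0.1,0,0,0,0,0,180],[-0.1,0,0,0,0,0,180]],
  ],
)

```text
time_s: 5.9
eef_pos: [0.5887, 0.0343, 0.1782]
eef_rot: [-0.001, 0.667, 0.745, 0.001]
wrist_force: [-1.1, 9.0, 1.1]
opening: 0.298
```

Run:
```python
from h import *
c=wedge();crop(c,"pics/s3.png",(150,310,170,340),4)
```

```text
586 ((594.4740600585938, -36.39925765991211), (54.046058654785156, 120.32215118408203), 5.81219482421875)
[[561.  21.]
 [574. -99.]
 [627. -94.]
 [615.  26.]]
line x at y=-81: 601.3403136869933 heading slope 0.0024026845686352973
```

View pics/s3.png

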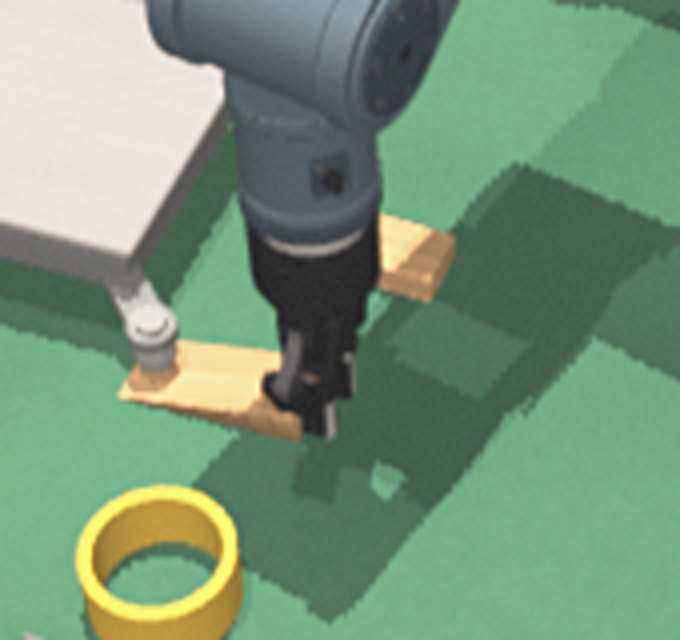

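The foot is on the wedge near its centreline, thin end about 17 mm past the ball, so roughly 23 mm to go.

Request:
drive_tool(
  commands=[
    [[-0.08,0,0,0,0,0,180],[-0.08,0,0,0,0,0,180],[-0.08,0,0,0,0,0,180],[-0.08,0,0,0,0,0,180],[-0.04,0,0,0,0,0,180],[0,0,0,0,0,0,180]],
  ],
)

```text
time_s: 6.55
eef_pos: [0.5908, 0.0158, 0.1782]
eef_rot: [-0.001, 0.667, 0.745, 0.0]
wrist_force: [-1.1, 5.3, 1.3]
opening: 0.293
```

Request:
drive_tool(
  commands=[
    [[-0.04,0,0,0,0,0,180],[0,0,0,0,0,0,180]],
  ],
)

```text
time_s: 6.75
eef_pos: [0.591, 0.0139, 0.1782]
eef_rot: [-0.001, 0.667, 0.745, 0.0]
wrist_force: [-1.1, 5.7, 1.1]
opening: 0.296
```

Request:
drive_tool(
  commands=[
    [[-0.03,0,0,0,0,0,180],[0,0,0,0,0,0,180]],
  ],
)

```text
time_s: 6.95
eef_pos: [0.5911, 0.0126, 0.1782]
eef_rot: [-0.001, 0.667, 0.745, 0.0]
wrist_force: [-1.2, 5.7, 1.6]
opening: 0.295
```

Request:
drive_tool(
  commands=[
    [[-0.03,0,0,0,0,0,180],[0,0,0,0,0,0,180]],
  ],
)

```text
time_s: 7.15
eef_pos: [0.5913, 0.0111, 0.1782]
eef_rot: [-0.001, 0.667, 0.745, 0.0]
wrist_force: [-0.0, 5.8, 1.8]
opening: 0.294
```

Request:
drive_tool(
  commands=[
    [[-0.03,0,0,0,0,0,180],[0,0,0,0,0,0,180]],
  ],
)

```text
time_s: 7.35
eef_pos: [0.5914, 0.0102, 0.1782]
eef_rot: [-0.001, 0.667, 0.745, 0.001]
wrist_force: [-0.9, 9.4, 2.3]
opening: 0.292
```

Request:
drive_tool(
  commands=[
    [[-0.03,0,0,0,0,0,180],[0,0,0,0,0,0,180]],
  ],
)

```text
time_s: 7.55
eef_pos: [0.5914, 0.0095, 0.1782]
eef_rot: [-0.002, 0.667, 0.745, 0.001]
wrist_force: [-1.1, 13.9, 4.4]
opening: 0.296
```

Request:
drive_tool(
  commands=[
    [[-0.04,0,0,0,0,0,180],[0,0,0,0,0,0,180],[0,0,0,0,0,0,180],[0,0,0,0,0,0,180]],
  ],
)

```text
time_s: 7.95
eef_pos: [0.5915, 0.0087, 0.1782]
eef_rot: [-0.003, 0.667, 0.745, 0.002]
wrist_force: [-2.4, 19.2, 4.7]
opening: 0.292
```

```bash
cat >> h.py <<'E'
def tilt(c):
    W=cloud(c);m=(W[...,2]>.07)&(W[...,2]<.1)&(W[...,0]>.36)&(W[...,0]<.61)&(W[...,1]<-.10)&(W[...,1]>-.36)
    m=cv2.erode(m.astype(np.uint8),np.ones((7,7)))>0
    P=W[m];A=np.c_[P[:,:2]-[.48,-.231],np.ones(len(P))];g=np.linalg.lstsq(A,P[:,2],rcond=None)[0];print("platform plane dx,dy,z0",g.round(4),len(P))
E
python3 - <<'E'
from h import *
for f in("top0","scene0"): tilt(dict(np.load(f+".npz")))
c=wedge();tilt(c);tilt(ctrl.camera("top"));crop(c,"pics/s4.png",(150,310,90,260),4)
E
```

```text
platform plane dx,dy,z0 [-0.0283 -0.0301  0.0861] 4364
platform plane dx,dy,z0 [-0.0266 -0.028   0.0843] 3516
536 ((597.6017456054688, -61.769012451171875), (55.4597282409668, 121.0240249633789), 6.9484992027282715)
[[ 563.   -5.]
 [ 577. -125.]
 [ 632. -118.]
 [ 618.    2.]]
line x at y=-81: 605.6350029145084 heading slope 0.00492808906163297
platform plane dx,dy,z0 [0.0003 0.0009 0.0844] 2864
platform plane dx,dy,z0 [ 0.0001 -0.0003  0.0861] 4133
```

The platform is level now: slopes went from about -0.03 to about 0. Next I retract, rise and shut the fingers.

Request:
drive_tool(
  commands=[
    [[0.2,0,0,0,0,0,180],[0.3,0,0,0,0,0,180],[0,0,0,0,0,0,180],[0,0,-0.7,0,0,0,180],[0,0,-0.8,0,0,0,255],[0,0,-0.8,0,0,0,255],[0,0,-0.7,0,0,0,255],[0,0,0,0,0,0,255],[0,0,0,0,0,0,255]],
  ],
)

```text
time_s: 8.95
eef_pos: [0.5895, 0.0298, 0.3292]
eef_rot: [0.001, 0.667, 0.745, 0.0]
wrist_force: [0.2, -0.6, -1.4]
opening: 0.003
```

Request:
drive_tool(
  commands=[
    [[-0.66,-0.24,0,0,0,0,255],[-0.66,-0.24,0,0,0,0,255],[-0.66,-0.24,0,0,0,0,255],[-0.66,-0.24,0,0,0,0,255],[-0.66,-0.24,0,0,0,0,255],[0,0,0.4,0,0,0,255],[0,0,0.4,0,0,0,255],[0,0,0.4,0,0,0,255],[0,0,0,0,0,0,255]],
  ],
)

```text
time_s: 9.85
eef_pos: [0.5456, -0.1398, 0.2632]
eef_rot: [-0.005, 0.667, 0.745, -0.001]
wrist_force: [-0.0, 0.2, -0.9]
opening: 0.003
```

Run:
```python
from h import *
c=wedge();tilt(c);cv2.imwrite("pics/s5.png",c["pixels"][...,::-1]);print(ctrl.get_obs()["eef_pos"])
```

```text
727 ((597.4259643554688, -61.39876174926758), (54.38369369506836, 120.76832580566406), 5.815385818481445)
[[ 564.   -4.]
 [ 576. -124.]
 [ 631. -119.]
 [ 618.    1.]]
line x at y=-81: 605.0441546222116 heading slope -0.12292789598737712
platform plane dx,dy,z0 [0.0011 0.0023 0.0844] 2122
[ 0.54643457 -0.1400528   0.26520513]
```

View pics/s5.png

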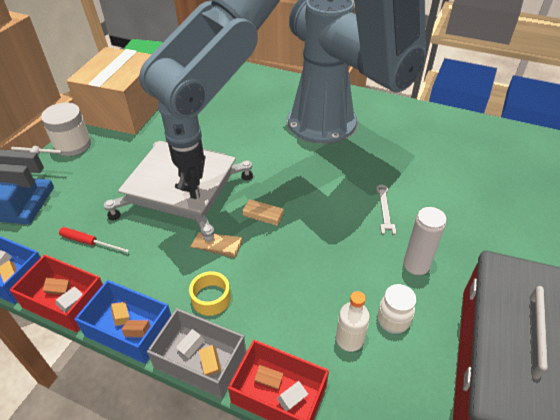

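The wedge stayed put under the foot at (210,240), and the fingertips are just above the platform corner at (193,195). Other things look unmoved. I'll press gently.

Request:
drive_tool(
  commands=[
    [[0,0,0.06,0,0,0,255],[0,0,0.04,0,0,0,255],[0,0,0,0,0,0,255]],
  ],
)

```text
time_s: 10.2
eef_pos: [0.548, -0.1404, 0.2636]
eef_rot: [0.0, 0.667, 0.745, 0.0]
wrist_force: [0.1, 0.6, -0.3]
opening: 0.001
```

Request:
drive_tool(
  commands=[
    [[0,0,0.03,0,0,0,255],[0,0,0,0,0,0,255]],
  ],
)

```text
time_s: 10.4
eef_pos: [0.5479, -0.1404, 0.2619]
eef_rot: [0.0, 0.667, 0.745, 0.0]
wrist_force: [0.3, 0.4, 0.2]
opening: 0.0
```

Request:
drive_tool(
  commands=[
    [[0,0,0.03,0,0,0,255],[0,0,0,0,0,0,255]],
  ],
)

```text
time_s: 10.6
eef_pos: [0.5478, -0.1404, 0.2601]
eef_rot: [-0.0, 0.667, 0.745, -0.0]
wrist_force: [-0.3, -0.0, -0.1]
opening: 0.001
```

Request:
drive_tool(
  commands=[
    [[0,0,0.03,0,0,0,255],[0,0,0,0,0,0,255]],
  ],
)

```text
time_s: 10.8
eef_pos: [0.5478, -0.1404, 0.2586]
eef_rot: [-0.0, 0.667, 0.745, -0.0]
wrist_force: [0.3, 0.2, -0.2]
opening: 0.005
```

Request:
drive_tool(
  commands=[
    [[0,0,0.02,0,0,0,255],[0,0,0,0,0,0,255]],
  ],
)

```text
time_s: 11.0
eef_pos: [0.5479, -0.1404, 0.2585]
eef_rot: [0.0, 0.667, 0.745, -0.0]
wrist_force: [-2.8, 0.0, 7.0]
opening: -0.002
```

Request:
drive_tool(
  commands=[
    [[0,0,0.02,0,0,0,255],[0,0,0,0,0,0,255]],
  ],
)

```text
time_s: 11.2
eef_pos: [0.5479, -0.1404, 0.2584]
eef_rot: [0.0, 0.667, 0.745, -0.0]
wrist_force: [-5.8, 1.9, 12.7]
opening: -0.001
```

12.7 N with only 0.2 mm of movement, so it doesn't give. I'll check the tilt, then lift away.

Run:
```python
from h import *
c=wedge();tilt(c);print(ctrl.get_obs()["wrist_force"])
```

```text
729 ((596.9539184570312, -61.26155090332031), (54.949886322021484, 121.24889373779297), 6.582401275634766)
[[ 563.   -4.]
 [ 577. -125.]
 [ 631. -118.]
 [ 617.    2.]]
line x at y=-81: 605.2450132733036 heading slope -0.1263364511816259
platform plane dx,dy,z0 [-0.0009  0.0012  0.0844] 2058
[-5.30270105  2.59599939 14.31582224]
```

Request:
drive_tool(
  commands=[
    [[0,0,0,0,0,0,255],[0,0,0,0,0,0,255],[0,0,-0.1,0,0,0,255],[0,0,-0.4,0,0,0,255],[0,0,-0.7,0,0,0,255],[0,0,-0.7,0,0,0,255],[0,0,-0.5,0,0,0,255],[0,0,0,0,0,0,255],[0,0,0,0,0,0,255]],
  ],
)

```text
time_s: 12.15
eef_pos: [0.5478, -0.1404, 0.377]
eef_rot: [0.001, 0.667, 0.745, 0.0]
wrist_force: [-0.0, -0.1, 0.1]
opening: 0.004
```

Run:
```python
from h import *
c=wedge();tilt(c);tilt(ctrl.camera("top"));cv2.imwrite("pics/s6.png",c["pixels"][...,::-1])
W0=cloud(dict(np.load("scene0.npz")));W=cloud(c)
for n,(a,b) in dict(tape=(196,293),offcut=(263,211),jar=(399,297),can=(431,216),glue=(357,299),wrench=(383,205),driver=(75,236)).items():print(n,np.round((W[b,a]-W0[b,a])*1000,1))
```

```text
726 ((598.4150390625, -61.132606506347656), (52.81895065307617, 120.49883270263672), 6.911798477172852)
[[ 565.   -4.]
 [ 579. -124.]
 [ 632. -118.]
 [ 617.    2.]]
line x at y=-81: 605.1550178412282 heading slope -0.1237599734419382
platform plane dx,dy,z0 [-0.0005  0.0012  0.0844] 2804
platform plane dx,dy,z0 [-0.0022 -0.0006  0.0862] 1515
tape [-0.3 -0.2 -0.5]
offcut [-0.8 -0.4 -0.9]
jar [-0.2 -0.  -0.3]
can [ 1.2 -0.   1.1]
glue [-0.4 -0.1 -0.6]
wrench [3.  0.4 2.9]
driver [-0.1 -0.1 -0.1]
```

View pics/s6.png

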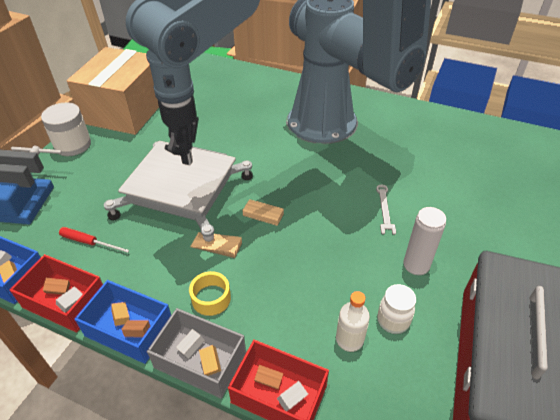

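The hand is clear above the platform, the wedge sits under the foot at (210,240), and the other things are unmoved. Handing in.

```bash
python3 -c "
from bench import ctrl
print(ctrl.hand_in())"
```

```text
the job is handed in; nothing more can be done
None
```

I pushed the wedge flat along the bench, thin end first, under the short foot until the scale stood level, and handed the job in at about 12 s. The hand-in gives no verdict.

- **Push:** about 6–9 N on the way. It rose sharply to 19 N at the end, when the scale came up against its stop.
- **Level:** the platform's slopes went from about -0.03 in both directions to within 0.001. After lifting off, the scene camera still read within 0.0012. The top camera, partly blocked by the arm, read 0.0022 on one axis.
- **Press check:** I pressed the platform's corner with about 13–14 N. It moved only about 0.2 mm and stayed level.
- **Wedge:** its centre is about 20 mm from the foot, and it did not move when I pressed or let go. I judged that it was flat from the pictures and did not measure its tilt.
- **Other things:** single-point depth checks showed 0–2 mm of change. The wrench's point read 4 mm, but the arm never went near it and the picture shows it in place.

My first two scripts to re-measure the wedge failed on a bug in my own code. This cost two camera calls and moved nothing.

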